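# Level the stand's plate and hold the spirit level down

## Robot

A 6-joint arm with a two-finger parallel gripper is mounted at the origin on a cart in front of the work surface, level with it; the furniture and walls round the work are solid. World frame = base frame: x ahead of the robot, y to its left, z up, the work surface at z = 0. Lengths are in m, angles in degrees, forces in N, time in s.
With the tool pointing down it reaches from about 0.325 to 0.85 m from the base axis. Payload 4.4 kg.
Tool frame: the origin (TCP) lies on the centre line of the jaws, within the pads' length; the fingertips stand 17 mm ahead of it and the grasp point (between the pads) lies 2 mm behind it; z points along the fingers, y is the line along which they close (so a half turn about z gives the same grasp; the last joint's range is limited). The gripper opens to 94 mm and grips with 3 to 60 N. Pads are 16 mm wide; open, the fingers measure 119 mm over their backs; the gripper's body (75 mm by 177 mm) begins 78 mm behind the grasp point.
Start: joints at [-78.638, 11.837, 88.321, -0, 79.842, -8.623], TCP at [0.197, -0.54, 0.222] pointing down, gripper open.
Joint ranges: [-156.59, 156.59], [-49.26, 127.26], [12.9, 141.05], [-63.56, 243.56], [4.71, 150.69], [-161.64, 161.64]. Speed limits (degrees/s): [159.86, 159.86, 180, 180, 180, 180].

## Interface

Orientations are given as [roll, pitch, yaw] about the fixed x, y, z axes, in that order (R = Rz(yaw) Ry(pitch) Rx(roll)).
In Python, from cell import manip gives the robot as it stands. Calls block until the motion is done:
- manip.move_pose(position, orientation): joint-space move of the TCP to a pose.
- manip.move_l(position, ori=None, feed=0.15): straight line of the TCP; ori=None keeps the orientation; feed is the mean speed in m/s.
- manip.move_j(angles): joint-space move.
- manip.command_gripper(opening, squeeze=None): finger opening in m; squeeze is the grip in N (None keeps the last); returns when the fingers have stopped.
- manip.sleep(seconds).
- manip.solve_ik(position, orientation): joint angles nearest the present ones, or None.
- manip.state(): the state.
- manip.grab_frame(name): name is "side" or "top"; returns a dict with "color" (400x640x3 uint8, red, green, blue), "vfov" (degrees; the focal length in pixels is half the picture's height over the tangent of half this angle, whatever the lens; pixels are square), "cx", "cy" (the principal point, pixels), "distortion" ([k1, k2, p1, p2, k3] as OpenCV has them; the pictures are not rectified), "camera_from_world" (4x4, takes a point from world to camera coordinates). Camera axes: x right, y up, looking along -z (the intrinsics and any distortion apply to the point x, -y, -z); pixel columns grow to the right and rows downward; lengths in m; the calibration is good to about 2 mm. A picture is of the moment at which its call begins. There is no depth.
A pose or a line that the arm cannot do raises manip.IKError and nothing moves.
- manip.hand_in(): hands the job in; it is judged then, once.
The state is a dict: "time": time; "joints": joint angles; "qd": joint speeds; "joint_torque": joint torques, N m; "position": TCP position; "tcp_rot": TCP orientation; "ft_force": force on the tool from outside, world axes, zero at the start; "moment": the same for the moment, N m; "finger_gap": finger opening in m; "finger_force": force on a finger pad.
Only numpy, scipy, OpenCV 4.12 (cv2) and the standard library are available. Lean on these libraries where they do the work, as an engineer would, in place of code of your own. Each camera call takes 0.05 s, during which the arm holds its last target. There are 200 camera calls.

## Task

Set the spirit level lengthwise on the middle of the levelling stand's plate and let go of it, then turn the winged knob of the stand's screw foot until the bubble rests midway between the two lines of the vial. Then press the level down onto the plate with the fingers, about as hard as the weight of a full one-litre bottle, and finish while still holding it pressed like that with the bubble central, so that the lock nut can be tightened. Leave the other things on the table where they are.

Things in the scene. Friction and masses are not known exactly. Their poses are not given: they have to be found in the camera images.
- level_mid (a point): Spirit level: bare aluminium bar with black end caps, 160 long x 26 wide x 40 mm high, about 0.35 kg, loose between rip fence and blade guard, vial up. This point: centre of the bar, half-way up (20 mm above its underside). x along its length toward the end with the vial, z up. Its top is flat; press it near the middle of its length (the vial window covers 14 to 70 mm from the middle, +x side).
- vial_mid (a point): Middle of the vial in the level's top face, 42 mm from the level's middle toward +x, midway between two black lines that stand 9.5 mm to either side. Axes as the level's.
- bubble_mid (a point): Centre of the pale bubble (14 mm long) in the vial. It moves along the level's x toward the higher end, 0.6 mm per milliradian of slope, at most 14 mm either way, and rests within about a second of the level being still. Central when it is at vial_mid along the level's x. (The orange blade guard to the right of the level's start stands 280 mm high.)
- stand: Levelling stand left of the rip fence, fixed to the table: dark base 285 x 100 mm, on it an aluminium plate hinged at its far end and held by a screw foot with a winged knob at its near end. Origin on the table below plate_mid; x from the knob toward the hinge, z up. At the start the knob's end of the plate stands 2 to 3.5 mm too low.
- plate_mid (a point): Middle of the level's place, on top of the stand's plate, about 48 mm above the table. x along the plate from the knob toward the hinge, y across it, z up. The plate is 74 mm wide; its flat top is free from 127 mm before this point (there the knob's bush begins) to its end 110 mm beyond it. The rip fence, 100 mm high, passes to the right.
- foot_grip (a point): Winged knob of the screw foot, 140 mm before plate_mid along the plate: black upright rounded bar 46 long x 14 thick x 26 mm high. This point: on its axis, 11 mm below its top, 15 mm above its lower edge. x along the bar, z up. Clockwise from above raises the knob's end: 9 mrad of slope, 5.4 mm of bubble per rad. It needs 0.9 to 1.5 rad, about 0.08 N m, and stays where it is left.

How it is judged (in metres and radians):
On the way, in this order (a step that is already met when the one before it is completed fails the run):
1. the level stands lengthwise on the middle of the plate, let go (horizontal distance between level_mid and plate_mid below 0.03 m and angle between the x axis of level_mid and the x axis of plate_mid, either way round below 0.25 rad and angle between level_mid's own z axis and vertical below 0.04 rad and contact force between level and plate above 1 N and contact force between the fingers and level below 0.2 N), for 0.4 s.
2. the plate is level and the bubble rests between the lines, nothing touching the level but the plate (x of bubble_mid in the frame of vial_mid between -0.0025 and 0.0025 m and angle between plate_mid's own z axis and vertical below 0.005 rad and contact force between level and plate above 1 N and contact force between the fingers and level below 0.2 N), for 0.3 s.
At the end, for the whole second after the job is handed in: Fingers press the level onto the plate with 8 to 35 N (its own 3 to 4 N included); bubble within 2.5 mm of the vial's middle; plate level to 5 mrad; the level flat, within 30 mm of the middle of its place and 0.25 rad of the plate's direction (contact force between level and plate between 8 and 35 N and contact force between the fingers and level above 3 N and x of bubble_mid in the frame of vial_mid between -0.0025 and 0.0025 m and angle between plate_mid's own z axis and vertical below 0.005 rad and angle between level_mid's own z axis and vertical below 0.04 rad and horizontal distance between level_mid and plate_mid below 0.03 m and angle between the x axis of level_mid and the x axis of plate_mid, either way round below 0.25 rad); the arm keeps its last pose, push and grip.
It fails at once if the level is slammed or pressed on the plate with more than 50 N (contact force between level and plate above 50 N).
It fails at once if another thing on the table is moved by more than 30 mm (distance of any of pencil, bolt_3, tape_measure, blade_flange, spanner_24, try_square, tape_gun from where it was at the start of the episode above 0.03 m).
It also fails if it takes over 72 s, if anything falls off the work surface, if the arm or the gripper's body presses on something with over 40 N, if the wrist force passes 120 N, or if a joint passes its speed limit or range.

## Working session

There is one attempt and no reset: what is moved stays moved. The work goes in short steps, each a Python script; the robot and the scene stay as the last script left them, time stands still between calls to the robot, and variables do not carry over. Pictures are saved under pics/ and viewed, at most 10 in all, crops included, and the job is handed in when it is done.

```bash
mkdir -p pics; ls
python3 - <<'E'
from cell import manip
import cv2,pickle
for n in("top","side"):
    f=manip.grab_frame(n); pickle.dump(f,open(f"{n}.pkl","wb"))
    cv2.imwrite(f"pics/{n}0.png",f["color"][:,:,::-1])
    print(n,f["vfov"],f["cx"],f["cy"],f["distortion"],f["camera_from_world"])
print(manip.state())
E
```

```text
pics
top 44.316253967083064 322.0100872949079 200.7903433487586 [0.01581866 0.         0.         0.         0.        ] [[ 0.00834241 -0.99992091  0.00941184  0.22132754]
 [ 0.98743758  0.00972272  0.15771015 -0.51650225]
 [-0.15778919  0.00797792  0.98744059 -0.94405547]
 [ 0.          0.          0.          1.        ]]
side 46.38227970938762 319.2238517992373 198.9377719465878 [-0.12198566  0.          0.          0.          0.        ] [[ 0.98548043 -0.16975183 -0.00355498 -0.45718909]
 [ 0.0804619   0.44847288  0.89016738 -0.20631474]
 [-0.14951323 -0.87752857  0.4556198  -0.62461289]
 [ 0.          0.          0.          1.        ]]
{'time': 0.1, 'joints': array([-7.86373305e+01,  1.18803700e+01,  8.83927468e+01, -1.27196240e-03,
        7.98422232e+01, -8.62346880e+00]), 'qd': array([-0.06224298, -0.14366504, -0.16451109,  0.07139686,  0.05175677,
       -0.02814972]), 'joint_torque': array([ 4.39533878e-04, -3.71861315e+01, -2.82291716e+01,  7.01130135e-02,
        3.10779596e-02, -5.74219507e-05]), 'position': array([ 0.19637568, -0.5397143 ,  0.22142896]), 'tcp_rot': array([-1.79885776e+02, -1.60566902e-02,  1.99863479e+01]), 'ft_force': array([-0.48725234, -0.2178244 ,  0.36766801]), 'moment': array([ 0.00918097, -0.01005657,  0.03289233]), 'finger_force': 0.0, 'finger_gap': 0.09432812310569229}
```

View pics/top0.png

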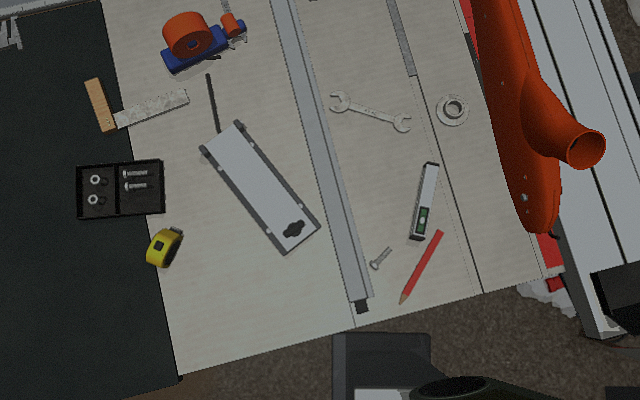

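View pics/side0.png

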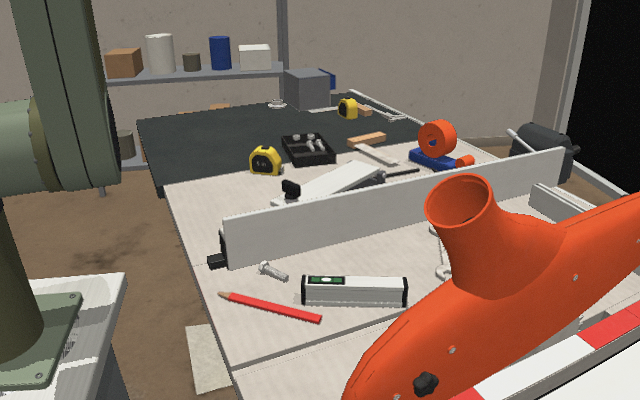

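The top view shows the level at about (425,200) px with its vial end near (421,220), and the stand from (237,125) to (290,245) with its knob at about (293,229). In the side view the level's vial end is on the left, at about (325,280). I'll enlarge both.

```bash
python3 - <<'E'
import cv2,pickle,numpy as np
c=pickle.load(open("top.pkl","rb"))["color"][:,:,::-1]
a=cv2.resize(c[150:250,395:455],None,fx=5.5,fy=5.5,interpolation=cv2.INTER_CUBIC)   # 330x550
b=cv2.resize(c[115:260,195:325],None,fx=3.6,fy=3.6,interpolation=cv2.INTER_CUBIC)  # 468x522
o=np.zeros((550,798,3),np.uint8); o[:a.shape[0],:a.shape[1]]=a; o[:b.shape[0],330:330+b.shape[1]]=b
cv2.imwrite("pics/crop1.png",o)
E
cat > h.py <<'E'
import numpy as np,cv2
from cell import manip
def K(f):
    F=f["color"].shape[0]/2/np.tan(np.radians(f["vfov"]/2))
    return np.array([[F,0,f["cx"]],[0,F,f["cy"]],[0,0,1]])
D=np.diag([1,-1,-1.])
def pix2w(f,uv,z):
    n=cv2.undistortPoints(np.array([[uv]],float),K(f),np.array(f["distortion"]))[0,0]
    T=f["camera_from_world"]; R=T[:3,:3]; C=-R.T@T[:3,3]
    d=R.T@np.array([n[0],-n[1],-1]); return C+d*(z-C[2])/d[2]
def w2pix(f,P):
    T=f["camera_from_world"]; p=D@(T[:3,:3]@np.array(P)+T[:3,3])
    return cv2.projectPoints(p[None],np.zeros(3),np.zeros(3),K(f),np.array(f["distortion"]))[0][0,0]
E
```

```text
(no output)
```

View pics/crop1.png

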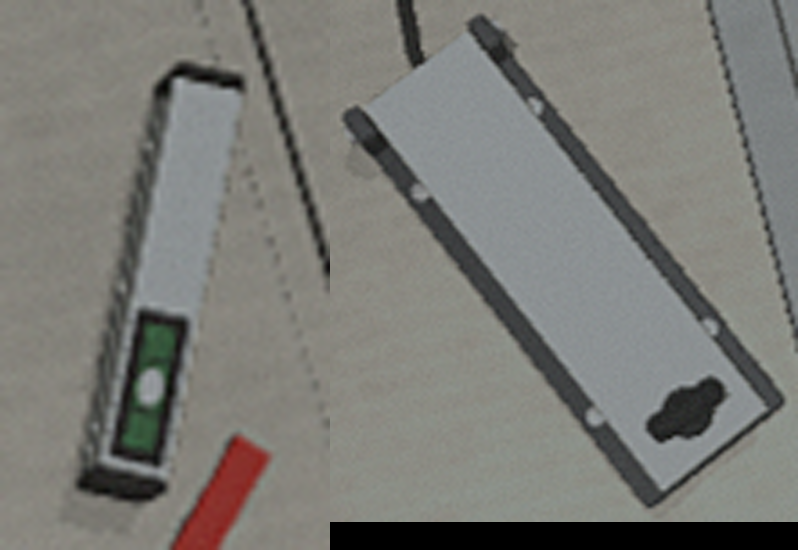

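Crop 1 shows the level's top corners at about (180,66), (243,78), (166,483) and (100,470). On the stand, the plate's far edge runs (370,107)–(472,30) and the knob bar runs (650,432)–(722,382), centred on (686,408).

Run:
```python
import pickle; from h import *
f=pickle.load(open("top.pkl","rb")); T=f["camera_from_world"]; print("cam",-T[:3,:3].T@T[:3,3])
A=lambda p:(395+(p[0]+.5)/5.5-.5,150+(p[1]+.5)/5.5-.5)
B=lambda p:(195+(p[0]-330+.5)/3.6-.5,115+(p[1]+.5)/3.6-.5)
np.set_printoptions(precision=4,suppress=True)
P=[pix2w(f,A(p),.04) for p in((180,66),(243,78),(166,483),(100,470))]
print(np.array(P),[np.linalg.norm(P[i]-P[(i+1)%4]) for i in range(4)])
d=(P[2]+P[3]-P[0]-P[1]);print("mid",np.mean(P,0),"yaw",np.degrees(np.arctan2(d[1],d[0])))
print("bubble, vial",pix2w(f,A((150,388)),.04),pix2w(f,A((150,387)),.04))
fe=[pix2w(f,B(p),.048) for p in((370,107),(472,30))];print("faredge",np.array(fe),np.linalg.norm(fe[0]-fe[1]))
kn=np.array([pix2w(f,B(p),.075) for p in((648,432),(686,408),(724,382))]);print("knob",kn,np.linalg.norm(kn[0]-kn[2]))
base=[pix2w(f,B(p),.03) for p in((345,112),(650,505),(782,402),(475,17))];print("base",np.array(base))
h=np.mean(fe,0); v=h-kn[1]; v[2]=0; print("knob->edge",np.linalg.norm(v),np.degrees(np.arctan2(v[1],v[0])))
u=v/np.linalg.norm(v); print("platemid",h-.11*u, kn[1]+.14*u)
for z in (.04,.06): print(z,[pix2w(f,B(p),z)[:2] for p in((655,492),(755,420))])
```

```text
cam [0.35920558 0.23386344 1.01157324]
[[ 0.5972  0.0127  0.04  ]
 [ 0.5929 -0.0104  0.04  ]
 [ 0.443   0.0217  0.04  ]
 [ 0.4474  0.0454  0.04  ]] [np.float64(0.023555150469335276), np.float64(0.15335557563279575), np.float64(0.024118772297552726), np.float64(0.15332125410503983)]
mid [0.5201 0.0173 0.04  ] yaw 167.7978501603326
bubble, vial [0.4774 0.0266 0.04  ] [0.4777 0.0266 0.04  ]
faredge [[0.6261 0.4616 0.048 ]
 [0.6716 0.4062 0.048 ]] 0.07167232627425958
knob [[0.4427 0.3003 0.075 ]
 [0.4557 0.2803 0.075 ]
 [0.4698 0.2604 0.075 ]] 0.04819861837967903
base [[0.628  0.4799 0.03  ]
 [0.4064 0.3015 0.03  ]
 [0.4642 0.2291 0.03  ]
 [0.6853 0.408  0.03  ]]
knob->edge 0.2467863307000643 38.46949551101475
platemid [0.5628 0.3654 0.048 ] [0.5653 0.3674 0.075 ]
0.04 [array([0.413 , 0.2982]), array([0.453, 0.244])]
0.06 [array([0.4119, 0.2969]), array([0.4511, 0.2438])]
```

Run:
```python
import pickle; from h import *
np.set_printoptions(precision=3,suppress=True)
f=pickle.load(open("top.pkl","rb")); s=pickle.load(open("side.pkl","rb"))
for p in((488,120),(510,190),(540,233)): print(p,[pix2w(f,p,z)[:2] for z in(0,.1,.2,.28)])
print("level mid side px",w2pix(s,(.5201,.0173,.04)), w2pix(s,(.442,.034,.04)))
for z in(.06,.07,.08,.09): # knob top ctr in side pic, and matching top ray
    P=pix2w(f,(195+356.5/3.6-.5,115+408.5/3.6-.5),z); print(z,P[:2],w2pix(s,P))
c=s["color"][:,:,::-1]
cv2.imwrite("pics/crop2.png",np.vstack([cv2.resize(c[155:225,260:400],None,fx=5,fy=5,interpolation=cv2.INTER_CUBIC)[:,:700],cv2.resize(c[262:312,290:415],(700,240))[:, :]]))
```

```text
(488, 120) [array([ 0.7  , -0.129]), array([ 0.666, -0.093]), array([ 0.632, -0.057]), array([ 0.606, -0.028])]
(510, 190) [array([ 0.548, -0.168]), array([ 0.529, -0.128]), array([ 0.51 , -0.089]), array([ 0.495, -0.057])]
(540, 233) [array([ 0.458, -0.225]), array([ 0.448, -0.18 ]), array([ 0.438, -0.135]), array([ 0.431, -0.098])]
level mid side px [353.972 279.427] [300.999 278.336]
0.06 [0.457 0.281] [291.327 193.851]
0.07 [0.456 0.281] [290.673 189.401]
0.08 [0.455 0.28 ] [290.013 184.901]
0.09 [0.454 0.28 ] [289.345 180.35 ]
```

View pics/crop2.png

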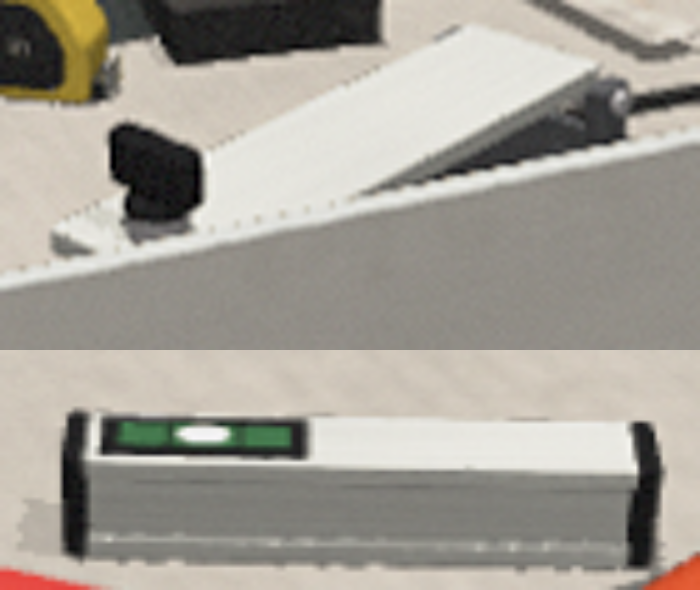

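Crop 2 shows the knob's top centre at side px (291,183), so the knob top is at z≈0.084. The level agrees with the top-view estimate. I'll check the guard's height near the level.

Run:
```python
import pickle; from h import *
np.set_printoptions(precision=3,suppress=True)
f=pickle.load(open("top.pkl","rb")); s=pickle.load(open("side.pkl","rb"))
c=s["color"].astype(int); m=((c[...,0]>140)&(c[...,0]>c[...,2]*2.2)&(c[...,1]<c[...,0]*.6))
for p in((540,233),(520,220),(510,190),(500,155),(490,130)):
    for z in(.06,.1,.14,.18,.22,.28):
        P=pix2w(f,p,z); q=w2pix(s,P); u,v=q.round().astype(int)
        top=np.where(m[230:,u])[0] if 0<=u<640 else []
        print(p,z,P[:2],q, "contour top row",230+top[0] if len(top) else None)
for z in (.0,.1): print("fence",[pix2w(f,p,z)[:2] for p in((318,150),(362,300),(345,300))])
```

```text
(540, 233) 0.06 [ 0.452 -0.198] [339.406 389.993] contour top row None
(540, 233) 0.1 [ 0.448 -0.18 ] [333.021 351.72 ] contour top row None
(540, 233) 0.14 [ 0.444 -0.162] [326.439 312.114] contour top row None
(540, 233) 0.18 [ 0.44  -0.144] [319.692 271.375] contour top row 315
(540, 233) 0.22 [ 0.436 -0.125] [312.817 229.721] contour top row 313
(540, 233) 0.28 [ 0.431 -0.098] [302.35  166.036] contour top row 311
(520, 220) 0.06 [ 0.477 -0.161] [354.089 361.414] contour top row 370
(520, 220) 0.1 [ 0.472 -0.144] [347.678 326.141] contour top row 381
(520, 220) 0.14 [ 0.467 -0.128] [341.037 289.652] contour top row None
(520, 220) 0.18 [ 0.462 -0.111] [334.19  252.083] contour top row None
(520, 220) 0.22 [ 0.457 -0.094] [327.166 213.591] contour top row None
(520, 220) 0.28 [ 0.45  -0.069] [316.366 154.502] contour top row 314
(510, 190) 0.06 [ 0.536 -0.144] [399.092 344.441] contour top row 316
(510, 190) 0.1 [ 0.529 -0.128] [391.725 311.04 ] contour top row 323
(510, 190) 0.14 [ 0.522 -0.113] [384.022 276.449] contour top row 332
(510, 190) 0.18 [ 0.514 -0.097] [376.005 240.77
[... 452 characters left out ...]
 0.22 [ 0.566 -0.067] [412.772 194.805] contour top row 305
(500, 155) 0.28 [ 0.55  -0.044] [397.646 141.121] contour top row 317
(490, 130) 0.06 [ 0.659 -0.11 ] [479.593 312.768] contour top row 230
(490, 130) 0.1 [ 0.646 -0.096] [470.835 282.951] contour top row 230
(490, 130) 0.14 [ 0.634 -0.081] [461.572 251.974] contour top row 289
(490, 130) 0.18 [ 0.621 -0.067] [451.811 219.9  ] contour top row 280
(490, 130) 0.22 [ 0.608 -0.053] [441.565 186.807] contour top row 284
(490, 130) 0.28 [ 0.589 -0.031] [425.324 135.471] contour top row 296
fence [array([0.63 , 0.235]), array([0.319, 0.143]), array([0.318, 0.178])]
fence [array([0.603, 0.235]), array([0.323, 0.152]), array([0.322, 0.183])]
```

The guard is clear of the level: it stays below about z=0.1 with y<-0.12 nearby. I'll grasp now.

Run:
```python
from h import *
m=manip
def st(t):
    s=m.state(); print(t,round(s["time"],2),s["position"].round(4),s["tcp_rot"].round(1),"F",s["ft_force"].round(2),"gap",round(s["finger_gap"],4),s["finger_force"],s["joints"].round(1))
m.move_pose([.33,-.15,.40],[180,0,-12.2]); 
m.move_pose([.518,.0173,.30],[180,0,-12.2]); st("above")
m.command_gripper(.075)
m.move_l([.518,.0173,.09],feed=.2); m.move_l([.518,.0173,.031],feed=.08); st("down")
m.command_gripper(.0,30); st("grip")
m.move_l([.518,.0173,.20],feed=.15); st("up")
for n in("top","side"): cv2.imwrite(f"pics/g_{n}.png",m.grab_frame(n)["color"][:,:,::-1])
```

```text
above 2.8 [0.5181 0.0163 0.3004] [180.   -0.  -12.3] F [-0.24 -0.25  0.18] gap 0.0942 0.0 [-7.7  1.9 90.2 -0.  87.9 94.5]
down 5.4 [0.5185 0.0172 0.0313] [-180.    -0.   -12.2] F [-0.36 -1.09  0.73] gap 0.075 0.0 [ -7.7  19.1 104.8   0.   56.1  94.5]
grip 6.21 [0.518  0.0175 0.031 ] [-180.    -0.   -12.2] F [-1.08  0.91 -0.06] gap 0.0259 29.9977308511734 [ -7.7  19.1 104.8   0.   56.1  94.5]
up 7.48 [0.517  0.0174 0.1987] [180.    0.2 -12.2] F [ 0.82 -1.16 -3.  ] gap 0.0259 29.99656766653061 [-7.7  6.1 97.8 -0.  76.2 94.5]
```

Run:
```python
from h import *
m=manip
def st(t):
    s=m.state(); print(t,round(s["time"],2),s["position"].round(4),s["tcp_rot"].round(1),"F",s["ft_force"].round(2),"gap",round(s["finger_gap"],4),s["joints"].round(1)); return s
# level mid was about 1-2 mm beyond the grasp along +x (away from the vial)
p=[.5625,.3655]
m.move_pose([*p,.22],[180,0,38.8]); st("over")
m.move_l([*p,.095],feed=.12); m.sleep(.3); f0=st("near")["ft_force"][2]
z=.087
while z>.072:
    m.move_l([*p,z],feed=.02); m.sleep(.1); s=m.state(); f=s["ft_force"][2]-f0
    if f>2.5: break
    z-=.001
st(f"contact {z:.4f} {f:.2f}")
m.command_gripper(.045); m.sleep(.3); st("released")
m.move_l([*p,.16],feed=.12); st("up")
m.sleep(.3)
m.move_pose([.40,.08,.30],[180,0,38.8]); m.sleep(.8); st("clear")
import pickle
for n in("top","side"):
    f=m.grab_frame(n); pickle.dump(f,open(f"{n}1.pkl","wb"))
    c=f["color"][:,:,::-1]
    cv2.imwrite(f"pics/p_{n}.png",cv2.resize(c[105:265,190:340],None,fx=3.7,fy=3.7,interpolation=cv2.INTER_CUBIC) if n=="top" else c)
```

```text
over 8.91 [0.5628 0.3641 0.2197] [1.80e+02 1.00e-01 3.87e+01] F [ 1.45  0.46 -3.4 ] gap 0.0256 [25.5 23.4 73.7 -0.1 82.9 76.8]
near 10.4 [0.5628 0.3657 0.0956] [ 1.80e+02 -1.00e-01  3.88e+01] F [ 0.61  0.24 -3.73] gap 0.0259 [25.6 29.9 79.8 -0.  70.3 76.8]
contact 0.0780 4.81 14.2 [0.5627 0.3656 0.0784] [180.   -0.   38.8] F [-0.79 -0.83  1.08] gap 0.0257 [25.6 31.  80.4 -0.  68.6 76.8]
released 15.02 [0.5625 0.3655 0.078 ] [180.    0.   38.8] F [-0.34  0.58 -0.26] gap 0.0451 [25.6 31.  80.4 -0.  68.6 76.8]
up 15.85 [0.5619 0.3652 0.1591] [-1.80e+02  1.00e-01  3.88e+01] F [ 0.28  0.67 -0.25] gap 0.0449 [25.6 26.2 77.2  0.  76.7 76.8]
clear 18.29 [0.4  0.08 0.3 ] [180.   -0.   38.8] F [-0.09 -0.07 -0.07] gap 0.0447 [ -0.9 -12.6 103.5   0.   89.1  50.3]
```

View pics/p_top.png

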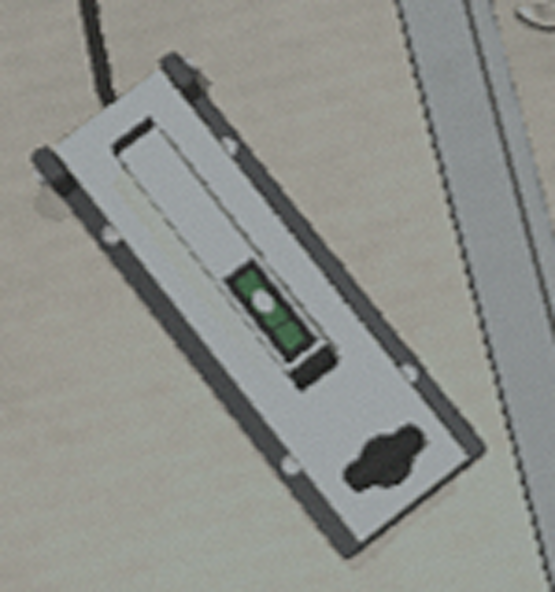

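The level lies lengthwise on the plate, with the vial end toward the knob. The bubble is at crop (264,301), toward the hinge from the vial window's centre at about (271,311). I'll make a rectified strip to measure it.

```bash
cat >> h.py <<'E'
def strip(f,c,yaw,z=.088,L=.09,W=.04,s=.00025):
    "rectified view: rows along level axis (toward vial), columns across"
    a=np.radians(yaw); u=np.array([np.cos(a),np.sin(a),0]); v=np.array([-u[1],u[0],0]); c=np.array([*c,z])
    n=(int(W/s),int(L/s)); src=np.float32([w2pix(f,c+i*u*L/2+j*v*W/2) for i,j in((-1,-1),(1,-1),(1,1),(-1,1))])
    H=cv2.getPerspectiveTransform(src,np.float32([[0,0],[n[1],0],[n[1],n[0]],[0,n[0]]]))
    return cv2.warpPerspective(f["color"],H,(n[1],n[0]),flags=cv2.INTER_CUBIC)
E
python3 - <<'E'
import pickle; from h import *
np.set_printoptions(precision=4,suppress=True,linewidth=150)
f=pickle.load(open("top1.pkl","rb"))
q=lambda p:(190+(p[0]+.5)/3.7-.5,105+(p[1]+.5)/3.7-.5)
P=np.array([pix2w(f,q(p),.088) for p in((133,134),(271,311),(264,301),(312,361))]);print(P)
d=P[1]-P[0];print(np.degrees(np.arctan2(d[1],d[0])),np.linalg.norm(d))
c=pix2w(f,q((271,311)),.088)[:2]
I=strip(f,c,218.8); 
J=cv2.resize(I,None,fx=2,fy=2,interpolation=cv2.INTER_NEAREST)
s1=pickle.load(open("side1.pkl","rb")); Js=cv2.resize(strip(s1,c,218.8),None,fx=2,fy=2)
cv2.imwrite("pics/strip1.png",np.vstack([J,Js])[:,:,::-1])
r=I[70:90].mean(0); 
for k in range(0,360,8): print(round((k+4-180)*.25,1),r[k:k+8].mean(0).astype(int),end=' ')
E
```

```text
[[0.6225 0.4142 0.088 ]
 [0.5291 0.3395 0.088 ]
 [0.5343 0.3433 0.088 ]
 [0.5032 0.3177 0.088 ]]
-141.37429833902883 0.11960989545531067
-44.0 [154 160 163] -42.0 [156 161 162] -40.0 [156 160 164] -38.0 [155 161 163] -36.0 [154 160 161] -34.0 [153 159 162] -32.0 [159 165 167] -30.0 [146 151 154] -28.0 [80 81 82] -26.0 [40 37 38] -24.0 [53 62 53] -22.0 [63 96 70] -20.0 [ 64 100  72] -18.0 [ 63 100  71] -16.0 [60 96 67] -14.0 [ 87 113  91] -12.0 [141 150 148] -10.0 [164 168 173] -8.0 [162 166 171] -6.0 [161 165 168] -4.0 [165 169 172] -2.0 [156 161 162] 0.0 [106 123 110] 2.0 [67 99 72] 4.0 [ 63 100  69] 6.0 [ 66 101  73] 8.0 [57 79 62] 10.0 [61 87 66] 12.0 [ 67 102  73] 14.0 [ 68 103  75] 16.0 [ 66 102  72] 18.0 [ 64 101  71] 20.0 [ 69 109  77] 22.0 [57 81 62] 24.0 [40 41 41] 26.0 [50 50 51] 28.0 [138 143 145] 30.0 [140 144 145] 32.0 [62 63 61] 34.0 [44 45 44] 36.0 [46 47 45] 38.0 [41 44 41] 40.0 [34 36 34] 42.0 [53 53 52] 44.0 [134 139 139]
```

View pics/strip1.png

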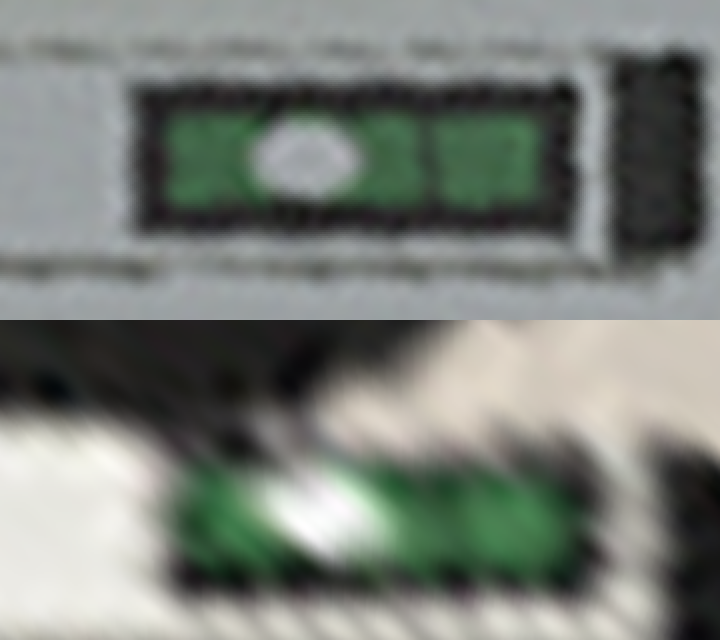

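Measured in the strip, the bubble sits 5.75 mm toward the hinge from the vial middle. That needs a clockwise turn of about 1.07 rad (61°).

```bash
cat > turn.py <<'E'
from h import *
import pickle
m=manip
def st(t):
    s=m.state(); print(t,round(s["time"],2),s["position"].round(4),s["tcp_rot"].round(1),"F",s["ft_force"].round(2),"M",s["moment"].round(3),"gap",round(s["finger_gap"],4),"j6",s["joints"][5].round(1)); return s
def turn(yaw0,deg,tag,n=3):
    k=[.4555,.280]
    m.command_gripper(.040)
    m.move_pose([*k,.17],[180,0,yaw0]); m.move_l([*k,.079],feed=.1); st("at knob")
    m.command_gripper(0.,25); s=st("gripped")
    q=s["joints"].copy()
    for i in range(n): q[5]+=deg/n; m.move_j(q)
    m.sleep(.2); y=st("turned")["tcp_rot"][2]
    m.command_gripper(.040); m.move_l([*k,.17],feed=.15)
    m.move_pose([.40,.08,.30],[180,0,y]); m.sleep(.7); st("clear")
    f=m.grab_frame("top"); pickle.dump(f,open(f"{tag}.pkl","wb"))
    I=strip(f,(.5291,.3395),218.8); r=I[70:90].astype(float).mean(0)
    b=np.where(r[40:290,0]>110)[0]+40; d=np.where((r.sum(1)/3<100))[0]; d=d[(d<300)]
    print("bubble",((b[0]+b[-1])/2-180+.5)*.25,"frame",(d[0]-180)*.25,(d[-1]-180)*.25)
    cv2.imwrite(f"pics/{tag}.png",cv2.resize(np.vstack([I]),None,fx=2,fy=2)[:,:,::-1])
E
python3 -c "
from turn import *
turn(125,61,'t1')"
```

```text
at knob 20.8 [0.4562 0.2803 0.0798] [179.9   0.  125. ] F [ 0.67  0.06 -0.11] M [-0.001 -0.131 -0.003] gap 0.04 j6 -12.7
gripped 21.32 [0.4561 0.2804 0.0794] [179.9   0.  125. ] F [ 0.65 -0.01  0.45] M [ 0.287 -0.446  0.043] gap 0.0141 j6 -12.7
turned 22.82 [0.4561 0.2806 0.0816] [ 1.80e+02 -1.00e-01  6.42e+01] F [-4.75 -1.48 13.86] M [-0.348  0.927 -0.012] gap 0.014 j6 48.1
clear 25.85 [0.4  0.08 0.3 ] [-180.    -0.    64.2] F [-0.01  0.57 -0.56] M [-0.026 -0.095  0.026] gap 0.0403 j6 24.9
bubble -3.75 frame -29.0 26.25
```

View pics/t1.png

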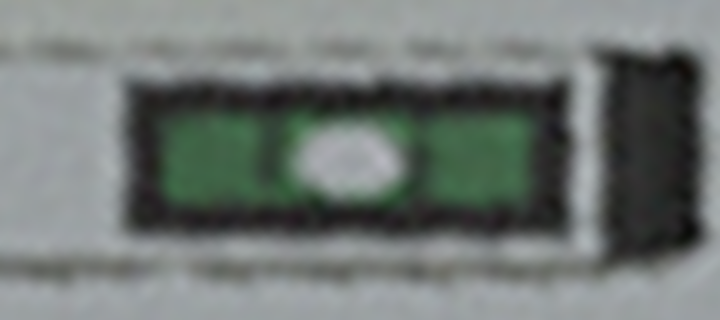

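The bubble is now at strip x≈350, between lines at 270 and 418 (midpoint 344), so it is about 0.7 mm off centre and well inside the limit. Next I'll press the level.

Run:
```python
from turn import *
p=[.5624,.3661]
m.command_gripper(0.,20)
m.move_pose([*p,.17],[180,0,38.8]); m.move_l([*p,.112],feed=.12); m.sleep(.4); f0=st("near")["ft_force"][2]
z=.109
while z>.092:
    m.move_l([*p,z],feed=.02); m.sleep(.08); f=m.state()["ft_force"][2]-f0
    if f>10: break
    z-=.0003 if f>.8 else .0006
print(z,f); m.sleep(1.2); s=st("pressed"); print(s["ft_force"][2]-f0)
for n in("top","side"):
    g=m.grab_frame(n); pickle.dump(g,open(n+"2.pkl","wb"))
I=np.vstack([strip(pickle.load(open(n+"2.pkl","rb")),(.5291,.3395),218.8) for n in("top","side")])
cv2.imwrite("pics/press.png",cv2.resize(I,None,fx=2,fy=2)[:,:,::-1])
```

```text
near 29.0 [0.5626 0.3663 0.1125] [180.   -0.   38.8] F [ 0.49 -0.23  0.23] M [-0.024 -0.008  0.036] gap 0.0007 j6 76.9
0.1033 10.737531332816161
pressed 34.58 [0.5625 0.3661 0.1053] [180.   -0.   38.8] F [-4.5  -2.14 10.52] M [-0.38   0.803 -0.004] gap 0.0002 j6 76.9
10.290085709008737
```

View pics/press.png

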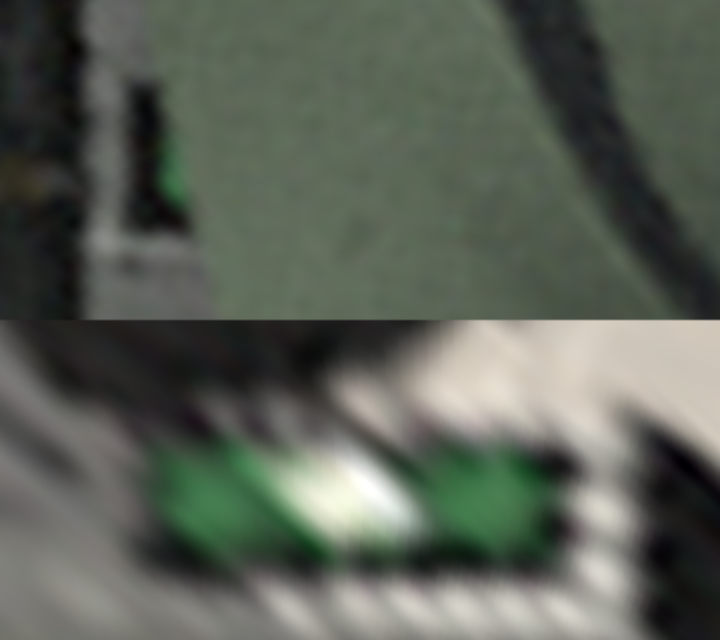

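The top view is hidden by the arm. In the side strip the bubble spans about 280–415 (centre about 347) in a window of 155–550 (centre about 352), so it is central within about 1 mm. The fingers press with 10.3 N, which makes about 14 N on the plate.

```bash
python3 -c "
from cell import manip as m
print(m.hand_in())"
```

```text
the job is handed in; nothing more can be done
None
```

I handed the job in at about 35 s of the 72 s allowed, with the level on the plate, the bubble central to within about 1 mm, and the fingers pressing with about 10 N (about 14 N on the plate); the hand-in returned no verdict.

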